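# Put the grooming canister away in the slanted holder, feeling for the contents

### The job

Put the canister away, foot first, in the slanted steel tumbler that has no tools standing in it. You cannot see how full that tumbler is, so lower the canister in line with the slope until you feel it land on what is inside, and only then let go of it. Do not drop it or ram it in, and leave the other things on the bench where they are.

Things in the scene. Friction and masses are not known exactly. Their poses are not given: they have to be found in the camera images.
- canister: The closed canister with a ribbed twist cap, loose, standing on the bench: round, 175 mm tall, 0.2 to 0.35 kg. Body 54 mm diameter up to 128 mm, a short neck, then the cap, 56 mm diameter, from 138 mm to the top. The cap is the place to grip it. Origin at the centre of its foot, z towards the cap.
- canister_center (a point): Centre of the canister, on its axis, half-way up (87.5 mm above its foot). Same axes as the canister.
- canister_foot (a point): Centre of the underside of the canister. Same axes as the canister.
- tumbler: The round stainless tumbler without tools, opaque, fixed, one of two side by side (170 mm between centres) in the slanted holder; which place it has varies. Inner diameter 98 mm, wall 2.5 mm, rim bead 110 mm across, 150 mm deep inside, leaning 35 degrees from vertical with its mouth towards the robot. Origin at the centre of its mouth, z vertical, x level: the mouth looks to -x.
- tumbler_mouth (a point): Centre of that tumbler's mouth, in the plane of its rim, about 162 mm above the bench. z points out along its own axis (35 degrees from vertical), y is level, x points up the slope of the rim. Chew sticks packed inside reach an unknown height of 18 to 55 mm above its floor (95 to 132 mm below the mouth); their top is nearly flat, square to the axis, and gives 1 mm for each 8 N.
- tool_tumbler: The other tumbler, the same size and slope, with a slicker brush, a comb and shears standing in it, which stick out up to 60 mm past its rim. Fixed. Origin at the centre of its mouth.
- holder: The slanted steel tube and sheet stand that carries the two tumblers, fixed: 250 mm deep, 366 mm wide, 200 mm high at the back. Origin on the bench below the middle of its sloping sheet; the tumblers lie at y = -85 mm and +85 mm of it. x points to its back.
- pin_brush: Wooden pin brush lying pins up, 230 mm long, 32 mm high. Leave alone. Origin on the bench near its middle, x towards its head.
- flea_comb: Steel flea comb lying flat, 105 x 35 x 6 mm. Leave alone. Origin on the bench at its middle.
- chew_bone: Blue hard nylon chew bone, 148 mm long, 38 mm high. Leave alone. Origin on the bench at its middle, x along it.
- glass_dish: Small round glass dish, 96 mm across, 34 mm high. Leave alone. Origin at the centre of its underside.
- nail_clippers: Plier-type nail clippers lying flat, 140 mm long, 16 mm high. Leave alone. Origin on the bench at its middle, x along it.
- balm_tin: Flat round aluminium tin, 75 mm across, 25 mm high. Leave alone. Origin at the centre of its underside.
There are look-alikes about, which are no part of the job. Leave any red look-alike of the tumbler alone. Several things look just like the canister: the one meant starts nearest to the robot's base.

How it is judged:
By the outcome, as a careful person would: the job done as asked, in the order asked, and still so for the second after the job is handed in, with the robot touching nothing.
It also fails if it takes over 42 s, if anything falls off the work surface, if the arm or the gripper's body presses on something with over 40 N, if the wrist force passes 120 N, or if a joint passes its speed limit or range.

### The arm

A 6-joint arm with a two-finger parallel gripper is mounted at the origin on the work surface. World frame = base frame: x ahead of the robot, y to its left, z up, the work surface at z = 0. Lengths are in m, angles in rad, forces in N, time in s.
With the tool pointing down it reaches from about 0.4 to 0.825 m from the base axis. Payload 7 kg.
Tool frame: the origin (TCP) lies midway between the tips of the shut fingers; the grasp point (between the pads) lies 19 mm behind it; z points along the fingers, y is the line along which they close (so a half turn about z gives the same grasp; the last joint's range is limited). The gripper opens to 88 mm and grips with 3 to 60 N. Pads are 19 mm wide; open, the fingers measure 130 mm over their backs; the gripper's body (78 mm by 193 mm) begins 47 mm behind the grasp point.
Start: joints at [1.607, 0.359, 0.012, 0, -1.224, -0.288], TCP at [0.168, 0.654, 0.227] pointing down, gripper open.
Joint ranges: [-3.07, 3.07], [-1.43, 2.12], [-1.02, 1.25], [-3.03, 1.67], [-3.05, -0], [-3.03, 3.03]. Speed limits (rad/s): [2.39, 2.39, 3.01, 3.14, 3.14, 3.14].

### API

Orientations are given as [roll, pitch, yaw] about the fixed x, y, z axes, in that order (R = Rz(yaw) Ry(pitch) Rx(roll)).
In Python, from station import get_state, grab_frame, calibration, job_done, boxes_of, regions_of, spot_point gives the robot as it stands. The module is installed in compiled form; this text tells all that it offers.
- The arm moves only by the tool arm_command, never from a script. Its argument "commands" is a list of rows, each an object of numbers: "tx", "ty", "tz": the shift along the tool's x, y, z each as a share of 25 cm, from -1 to 1; "twist": the turn about the tool's z as a share of 180 degrees, from -1 to 1. A call has exactly 8 rows; each row is the pose to reach, as a shift and turn from the pose commanded when the call began, along the tool's axes at that moment, turning the shorter way round; what a row does not reach only later rows make up. A row lasts 1/12 s, in which the tool goes at most 41.7 mm and 7.16 degrees, less where a joint would pass 70% of its speed; a pose out of reach is approached as far as the arm can. A call with a number of a shift or a turn outside -1 to 1 is refused whole. A call with a gripper value outside its range is refused whole. "claw" is the opening, from 0 (shut) to 1 (fully open), set as the call begins (left out, the last holds). The fingers move at their own pace and stop on an object; "grip_force" is the grip in N (left out, the last holds). Time passes only in rows, so rows that repeat a pose let the fingers close, or fill a call up. It gives the time, the measured TCP pose, the force, the opening and the grip force at its end, in the units of the state.
- get_state(): the state, without advancing time (a new reading comes with each control period).
- grab_frame(name): name is "scene" or "top" or "wrist"; returns the picture (480x640x3 uint8, red, green, blue); there is no depth.
- calibration(name): a dict with "camera_matrix" (3x3 intrinsics, pixels), "extrinsics" (4x4, takes a point from camera to world coordinates). Camera axes: x right, y down, z forward; pixel columns grow to the right and rows downward; lengths in m; the calibration is good to about 2 mm. The wrist camera is an equidistant fisheye: a pixel r from the principal point sees the ray r / f radians off the axis. A picture is of the moment at which its call begins: read the wrist's pose just before it. calibration takes no time and is no camera call; for the wrist camera it gives the pose at the moment of the call.
- job_done(): hands the job in; it is judged then, once.
Trained networks look in the newest picture that a camera, given by its name, has taken for a name from the list of things; names that differ only in an ending like _2 or _b are one class to them, and where a whole thing is asked for, a point or a joint stands for the part that bears it (a point fixed in the world has none). Each returns a list of dicts, best first, with "score" (0 to 1); they miss things now and then, are a little off and sometimes report something else, mostly with a low value. They report only what shows in the picture. A call takes as long as a camera call. They do not tell look-alikes from the thing itself.
- boxes_of(query, camera): "rect" ([left, top, right, bottom] in pixels, round what is visible of it).
- regions_of(query, camera): "region" (480x640 bool, what is visible of it) and "rect" ([left, top, right, bottom] in pixels, round what is visible of it).
- spot_point(query, camera): "uv" ([column, row] in pixels: a listed point, or the origin of a listed thing).
The state is a dict: "t": time; "q": joint angles; "qd": joint speeds; "joint_efforts": joint torques, N m; "eef_pos": TCP position; "ee_rot": TCP orientation; "force": force on the tool from outside, world axes, zero at the start; "moment": the same for the moment, N m; "width": finger opening in m; "gripper_force": force on a finger pad.
Only numpy, scipy, OpenCV 4.12 (cv2) and the standard library are available. Lean on these libraries where they do the work, as an engineer would, in place of code of your own. Each camera call takes 0.05 s, during which the arm holds its last target. There are 200 camera calls.

## Working session

There is one attempt and no reset: what is moved stays moved. The work goes in short steps, Python scripts to look and compute and a tool call to move; the robot and the scene stay as the last step left them, time stands still between calls to the robot, and variables do not carry over. Pictures are saved under pics/ and viewed, at most 13 in all, crops included, and the job is handed in when it is done.

Besides the shell and the picture viewer there is one more tool, called after "Call:" by a JSON object that holds its "fn" and its "kwargs". arm_command: Moves the arm, as the interface text tells. Shift numbers are shares of 25 cm and turn numbers shares of 180 degrees, none past 1 either way. Its arguments: {"type":"object","properties":{"commands":{"type":"array"},"claw":{"type":"number"},"grip_force":{"type":"number"}},"required":["commands"]}

```bash
mkdir -p pics; python3 - <<'E'
from station import *
import cv2,numpy as np
ims=[]
for c in ("scene","top"):
    f=grab_frame(c); cv2.imwrite(f"pics/{c}0.png",f[:,:,::-1])
    k=calibration(c); print(c,np.round(k["camera_matrix"],1).tolist(),np.round(k["extrinsics"],4).tolist())
    for q in ("canister","tumbler","tool_tumbler"):
        print(q,[(np.round(b["rect"]).tolist(),round(b["score"],2)) for b in boxes_of(q,c)])
    for q in ("canister_foot","canister_center","tumbler_mouth","tool_tumbler"):
        print(q,[(np.round(b["uv"],1).tolist(),round(b["score"],2)) for b in spot_point(q,c)])
s=get_state();print(s)
E
```

```text
scene [[455.4, 0.0, 323.2], [0.0, 455.4, 240.2], [0.0, 0.0, 1.0]] [[-0.1276, 0.5848, -0.801, 1.52], [0.9917, 0.0869, -0.0945, 0.0981], [0.0143, -0.8065, -0.5911, 0.894], [0.0, 0.0, 0.0, 1.0]]
canister [([408.0, 240.0, 435.0, 303.0], 0.96), ([479.0, 241.0, 514.0, 302.0], 0.72), ([227.0, 244.0, 277.0, 330.0], 0.59)]
tumbler [([300.0, 259.0, 343.0, 322.0], 0.98), ([363.0, 200.0, 410.0, 259.0], 0.88), ([434.0, 193.0, 480.0, 247.0], 0.56), ([315.0, 252.0, 343.0, 261.0], 0.21)]
tool_tumbler [([227.0, 241.0, 281.0, 329.0], 0.8), ([451.0, 270.0, 531.0, 287.0], 0.3)]
canister_foot [([411.2, 295.3], 0.81), ([485.3, 297.2], 0.57)]
canister_center [([495.5, 276.2], 0.68), ([419.2, 268.8], 0.57)]
tumbler_mouth [([320.6, 261.1], 0.95), ([390.5, 202.4], 0.85), ([455.8, 200.4], 0.71)]
tool_tumbler [([254.0, 262.0], 0.86)]
top [[460.3, 0.0, 318.9], [0.0, 460.3, 249.8], [0.0, 0.0, 1.0]] [[0.0025, -0.9978, 0.0662, 0.4078], [-1.0, -0.0021, 0.0058, -0.0316], [-0.0056, -0.0662, -0.9978, 1.1864], [0.0, 0.0, 0.0, 1.0]]
canister [([96.0, 221.0, 145.0, 250.0], 0.75), ([184.0, 210.0, 226.0, 239.0], 0.61)]
tumb
[... 474 characters left out ...]
7], 0.55)]
tool_tumbler [([390.1, 174.6], 0.8)]
{'t': 0.8, 'q': array([ 1.60711443e+00,  3.58552742e-01,  1.19160455e-02,  7.33063044e-06,
       -1.22407715e+00, -2.88078925e-01]), 'qd': array([0.00047188, 0.00044366, 0.00079501, 0.00124569, 0.0010977 ,
       0.00082258]), 'joint_efforts': array([-5.19627956e-04, -5.82299960e+01,  2.93286753e+01,  7.00160757e+00,
        1.26966144e-02, -2.92985817e-05]), 'eef_pos': array([0.1681773 , 0.65370775, 0.22660015]), 'ee_rot': array([-3.14151162e+00,  1.68219049e-05, -2.51758333e-01]), 'force': array([ 0.01481612,  0.58106447, -0.15277634]), 'moment': array([0.03822723, 0.06317311, 0.01999287]), 'gripper_force': 0.0, 'width': 0.08752948003775139}
```

View pics/scene0.png

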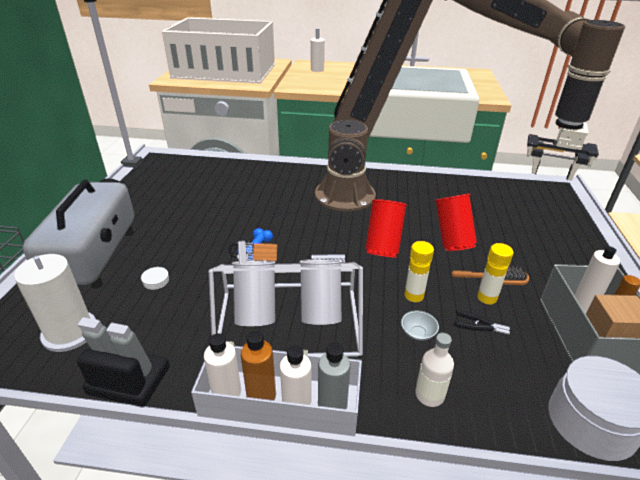

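View pics/top0.png

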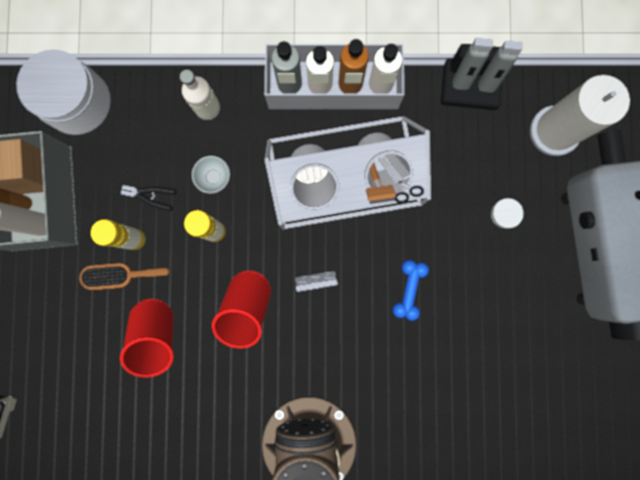

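The scene view shows two identical yellow-capped canisters, at about (416,300) and (490,300). The first is nearer the base and appears at (205,228) in the top view. The steel holder's empty tumbler has its mouth at (313,187) in the top view, and the tool tumbler is at (389,172). The two red look-alikes lie between the canisters and the robot.

The tool can't tilt, so the canister will have to pivot in the pads by 35 degrees.

```bash
cat > h.py <<'E'
from station import *
import cv2,numpy as np
def ray(c,uv):
    k=calibration(c);K=k["camera_matrix"];E=k["extrinsics"]
    d=np.linalg.inv(K)@np.array([uv[0],uv[1],1.]);d=E[:3,:3]@d
    return E[:3,3],d/np.linalg.norm(d)
def atz(c,uv,z):
    o,d=ray(c,uv);return np.round(o+d*(z-o[2])/d[2],4)
def tri(*p):
    A=np.zeros((3,3));b=np.zeros(3)
    for c,uv in p:
        o,d=ray(c,uv);M=np.eye(3)-np.outer(d,d);A+=M;b+=M@o
    return np.round(np.linalg.solve(A,b),4)
def proj(c,P):
    k=calibration(c);E=np.linalg.inv(k["extrinsics"]);p=E[:3,:3]@np.array(P)+E[:3,3];p=k["camera_matrix"]@p;return np.round(p[:2]/p[2],1)
E
python3 - <<'E'
from h import *
f=grab_frame("top");g=grab_frame("scene")
for c,im in(("top",f),("scene",g)):
    h=cv2.cvtColor(im,cv2.COLOR_RGB2HSV); m=((h[...,0]>22)&(h[...,0]<35)&(h[...,1]>150)&(h[...,2]>90)).astype(np.uint8)
    n,l,s,ce=cv2.connectedComponentsWithStats(m); print(c,[(s[i].tolist(),ce[i].round(1).tolist()) for i in range(1,n) if s[i,4]>60])
print("foot",atz("top",(215.7,234.4),0),atz("scene",(411.2,295.3),0),tri(("top",(206.3,225.9)),("scene",(419.2,268.8))))
a=tri(("top",(314.6,190.7)),("scene",(320.6,261.1)));b=tri(("top",(390.1,174.6)),("scene",(254,262)))
print(a,b,atz("top",(314.6,190.7),.162),atz("top",(390.1,174.6),.162))
crop=cv2.resize(f[110:250,170:440],(800,415),interpolation=cv2.INTER_CUBIC)
cv2.imwrite("pics/c1.png",crop[:,:,::-1])
E
```

```text
top [([183, 210, 32, 28, 678], [198.5, 223.7]), ([90, 219, 38, 28, 812], [107.7, 233.0])]
scene [([409, 241, 25, 33, 650], [420.7, 256.7]), ([486, 243, 28, 33, 688], [498.7, 258.9]), ([405, 290, 20, 12, 134], [413.5, 296.8]), ([478, 290, 21, 15, 147], [486.6, 298.5])]
foot [0.5259 0.243  0.    ] [0.536  0.2383 0.    ] [0.5363 0.2451 0.0992]
[ 0.6103 -0.0153  0.1551] [ 0.6457 -0.1837  0.161 ] [ 0.609  -0.0156  0.162 ] [ 0.6458 -0.1856  0.162 ]
```

View pics/c1.png

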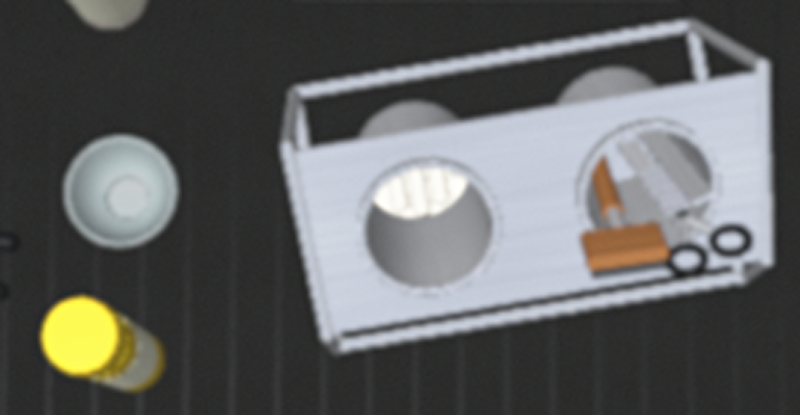

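The crop shows the empty tumbler's mouth centred at about top px (314.8,186.3), with white chew sticks visible inside. The canister's cap-top circle is centred at top px (197,223.4).

```bash
python3 - <<'E'
from h import *
s=.3375
P=lambda x,y:(170+x*s,110+y*s)
print("cap",atz("top",P(80,336),.175), "scene cap centre", proj("scene",[*atz("top",P(80,336),.175)[:2],.156]))
a=atz("top",P(429,226),.162);b=atz("top",P(650,178),.162);print(a,b)
for p,q,z in(((333,347),(770,265),.03),((285,148),(770,65),.2),((288,92),(692,24),.2)):
    d=atz("top",P(*p),z)-atz("top",P(*q),z);print(np.degrees(np.arctan2(-d[0],d[1])),np.linalg.norm(d))
print([ (b["rect"],b["score"]) for b in boxes_of("pin_brush","top")])
E
```

```text
cap [0.5329 0.2443 0.175 ] scene cap centre [421.  251.7]
[ 0.619 -0.016  0.162] [ 0.6562 -0.184   0.162 ]
10.78641428967723 0.379912424119033
9.922738746852366 0.36211690101402333
9.770813389813945 0.3022847994855183
[([83.4, 258.9, 166.0, 290.2], 0.92)]
```

Call:
{"fn": "arm_command", "kwargs": {"commands": [{"tx": 0.91, "ty": 0.61, "twist": 0.31}, {"tx": 0.91, "ty": 0.61, "twist": 0.31}, {"tx": 0.91, "ty": 0.61, "twist": 0.31}, {"tx": 0.91, "ty": 0.61, "twist": 0.31}, {"tx": 0.91, "ty": 0.61, "twist": 0.31}, {"tx": 0.91, "ty": 0.61, "twist": 0.31}, {"tx": 0.91, "ty": 0.61, "twist": 0.31}, {"tx": 0.91, "ty": 0.61, "twist": 0.31}], "claw": 1, "grip_force": 8}}

```text
invalid input
```

```bash
cat >> h.py <<'E'
def go(target,yaw_deg):
    "numbers for a move to TCP target and yaw (tool down)"
    s=get_state();p=np.array(s["eef_pos"]);y=s["ee_rot"][2]
    d=np.array(target)-p;t=np.array([d[0]*np.cos(y)+d[1]*np.sin(y),d[0]*np.sin(y)-d[1]*np.cos(y),-d[2]])
    tw=-(yaw_deg-np.degrees(y)+180)%360-180
    tw=-(((yaw_deg-np.degrees(y))+180)%360-180)
    print("t",round(s["t"],2),"pos",p.round(4),"rpy",np.degrees(s["ee_rot"]).round(1),"F",np.round(s["force"],1),"M",np.round(s["moment"],2),"w",round(s["width"],4),"gf",round(s["gripper_force"],1),"q6",round(s["q"][5],2));print("shares",(t/.25).round(3),"twist",round(tw/180,3))
E
python3 -c "
from h import *
go([.533,.244,.227],-135)"
```

```text
t 0.95 pos [0.1682 0.6537 0.2266] rpy [180.    0.  -14.4] F [0.1 0.7 0.1] M [-0.04 -0.03  0.05] w 0.088 gf 0.0 q6 -0.29
shares [ 1.822  1.223 -0.002] twist 0.67
```

Call:
{"fn": "arm_command", "kwargs": {"commands": [{"tx": 0.91, "ty": 0.61, "tz": 0, "twist": 0.31}, {"tx": 0.91, "ty": 0.61, "tz": 0, "twist": 0.31}, {"tx": 0.91, "ty": 0.61, "tz": 0, "twist": 0.31}, {"tx": 0.91, "ty": 0.61, "tz": 0, "twist": 0.31}, {"tx": 0.91, "ty": 0.61, "tz": 0, "twist": 0.31}, {"tx": 0.91, "ty": 0.61, "tz": 0, "twist": 0.31}, {"tx": 0.91, "ty": 0.61, "tz": 0, "twist": 0.31}, {"tx": 0.91, "ty": 0.61, "tz": 0, "twist": 0.31}], "claw": 1, "grip_force": 8}}

```text
t: 1.62
eef_pos: [0.3529, 0.4459, 0.2271]
ee_rot: [-3.141, -0.0, -1.236]
force: [-0.3, 0.1, -0.6]
width: 0.0874
gripper_force: 0.0
```

```bash
python3 -c "
from h import *
go([.533,.244,.227],-135)"
```

```text
t 1.62 pos [0.3529 0.4459 0.2271] rpy [-180.    -0.   -70.8] F [-0.3  0.1 -0.6] M [0.13 0.03 0.01] w 0.0874 gf 0.0 q6 -0.91
shares [ 1.    -0.415  0.001] twist 0.357
```

Call:
{"fn": "arm_command", "kwargs": {"commands": [{"tx": 1, "ty": -0.415, "tz": 0, "twist": 0.36}, {"tx": 1, "ty": -0.415, "tz": 0, "twist": 0.36}, {"tx": 1, "ty": -0.415, "tz": 0, "twist": 0.36}, {"tx": 1, "ty": -0.415, "tz": 0, "twist": 0.36}, {"tx": 1, "ty": -0.415, "tz": 0, "twist": 0.36}, {"tx": 1, "ty": -0.415, "tz": 0, "twist": 0.36}, {"tx": 1, "ty": -0.415, "tz": 0, "twist": 0.36}, {"tx": 1, "ty": -0.415, "tz": 0, "twist": 0.36}]}}

```text
t: 2.28
eef_pos: [0.535, 0.2458, 0.2264]
ee_rot: [-3.141, -0.001, -2.236]
force: [-0.2, 0.5, 0.2]
width: 0.0877
gripper_force: 0.0
```

```bash
python3 - <<'E'
from h import *
go([.533,.244,.1375],-135)
k=calibration("wrist");print(np.round(k["camera_matrix"],1).tolist(),np.round(k["extrinsics"],3).tolist())
f=grab_frame("wrist");cv2.imwrite("pics/w1.png",f[:,:,::-1])
h=cv2.cvtColor(f,cv2.COLOR_RGB2HSV); m=((h[...,0]>22)&(h[...,0]<35)&(h[...,1]>150)&(h[...,2]>90)).astype(np.uint8)
n,l,s,ce=cv2.connectedComponentsWithStats(m); print([(s[i].tolist(),ce[i].round(1).tolist()) for i in range(1,n) if s[i,4]>60])
E
```

```text
t 2.28 pos [0.535  0.2458 0.2264] rpy [-180.    -0.  -128.1] F [-0.2  0.5  0.2] M [ 0.18 -0.07 -0.08] w 0.0877 gf 0.0 q6 -1.43
shares [0.011 0.002 0.355] twist 0.038
[[371.6, 0.0, 320.9], [0.0, 371.6, 242.4], [0.0, 0.0, 1.0]] [[-0.787, 0.589, 0.185, 0.485], [0.617, 0.751, 0.234, 0.181], [-0.001, 0.299, -0.954, 0.386], [0.0, 0.0, 0.0, 1.0]]
[([299, 183, 46, 14, 130], [322.1, 187.0]), ([275, 202, 95, 107, 7612], [322.1, 256.7])]
```

View pics/w1.png

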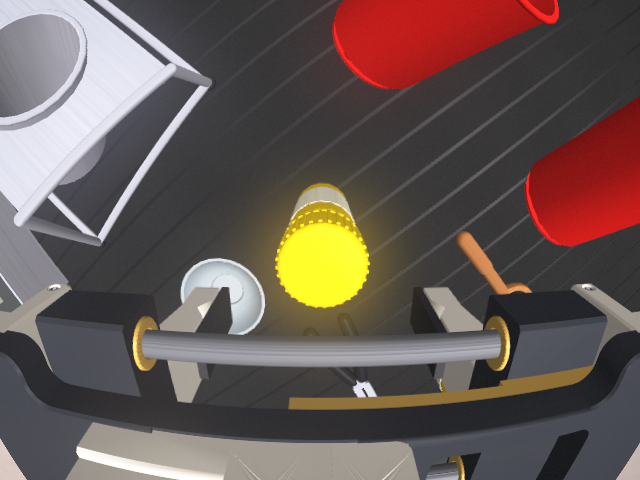

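The wrist view shows the cap-top circle centred at about (322,263), midway between the fingers. The dish, pin brush and red look-alikes are clear of them.

```bash
cat >> h.py <<'E'
def wray(uv):
    k=calibration("wrist");K=k["camera_matrix"];E=k["extrinsics"]
    v=np.array([uv[0]-K[0,2],uv[1]-K[1,2]])/K[0,0];r=np.linalg.norm(v)
    d=np.array([*(v/r*np.sin(r)),np.cos(r)]);return E[:3,3],E[:3,:3]@d
def watz(uv,z):
    o,d=wray(uv);return np.round(o+d*(z-o[2])/d[2],4)
E
python3 - <<'E'
from h import *
p=watz((322.3,263),.175);print(p)
go([p[0],p[1],.1375],-135)
E
```

```text
[0.5323 0.2451 0.175 ]
t 2.33 pos [0.534  0.2471 0.2263] rpy [-180.    -0.  -128.6] F [-0.7  0.2  0.4] M [ 0.15  0.   -0.01] w 0.0877 gf 0.0 q6 -1.44
shares [0.01  0.    0.355] twist 0.035
```

Call:
{"fn": "arm_command", "kwargs": {"commands": [{"tx": 0.01, "ty": 0, "tz": 0.05, "twist": 0.03}, {"tx": 0.01, "ty": 0, "tz": 0.12, "twist": 0.03}, {"tx": 0.01, "ty": 0, "tz": 0.19, "twist": 0.03}, {"tx": 0.01, "ty": 0, "tz": 0.25, "twist": 0.03}, {"tx": 0.01, "ty": 0, "tz": 0.3, "twist": 0.03}, {"tx": 0.01, "ty": 0, "tz": 0.335, "twist": 0.03}, {"tx": 0.01, "ty": 0, "tz": 0.355, "twist": 0.03}, {"tx": 0.01, "ty": 0, "tz": 0.355, "twist": 0.03}]}}

```text
t: 3.0
eef_pos: [0.5307, 0.2472, 0.137]
ee_rot: [3.141, -0.001, -2.318]
force: [0.5, 0.5, 0.6]
width: 0.0877
gripper_force: 0.0
```

Call:
{"fn": "arm_command", "kwargs": {"commands": [{"tx": 0, "ty": 0, "tz": 0, "twist": 0}, {"tx": 0, "ty": 0, "tz": 0, "twist": 0}, {"tx": 0, "ty": 0, "tz": 0, "twist": 0}, {"tx": 0, "ty": 0, "tz": 0, "twist": 0}, {"tx": 0, "ty": 0, "tz": 0, "twist": 0}, {"tx": 0, "ty": 0, "tz": 0, "twist": 0}, {"tx": 0, "ty": 0, "tz": 0, "twist": 0}, {"tx": 0, "ty": 0, "tz": 0, "twist": 0}], "claw": 0.5, "grip_force": 8}}

```text
t: 3.67
eef_pos: [0.5316, 0.2472, 0.1382]
ee_rot: [-3.141, 0.001, -2.32]
force: [1.4, -1.6, 1.9]
width: 0.0562
gripper_force: 8.0
```

```bash
python3 -c "
from h import *
go([.5323,.2451,.1375],-135)"
```

```text
t 3.67 pos [0.5316 0.2472 0.1382] rpy [-180.     0.  -132.9] F [ 1.4 -1.6  1.9] M [-0.27 -0.52 -0.05] w 0.0562 gf 8.0 q6 -1.52
shares [ 0.004 -0.008  0.003] twist 0.012
```

Call:
{"fn": "arm_command", "kwargs": {"commands": [{"tx": -0.025, "ty": 0, "tz": 0.002, "twist": 0}, {"tx": -0.05, "ty": 0, "tz": 0.001, "twist": 0}, {"tx": -0.074, "ty": 0, "tz": -0.001, "twist": 0}, {"tx": -0.099, "ty": 0, "tz": -0.002, "twist": 0}, {"tx": -0.124, "ty": 0, "tz": -0.002, "twist": 0}, {"tx": -0.149, "ty": 0, "tz": -0.001, "twist": 0}, {"tx": -0.174, "ty": 0, "tz": 0.001, "twist": 0}, {"tx": -0.199, "ty": 0, "tz": 0.003, "twist": 0}]}}

```text
t: 4.33
eef_pos: [0.5655, 0.284, 0.1369]
ee_rot: [-3.142, -0.0, -2.32]
force: [1.6, -2.1, 2.3]
width: 0.0563
gripper_force: 8.0
```

```bash
python3 - <<'E'
from h import *
go([.5316,.2472,.1382],-135)
a=grab_frame("scene")[200:330,360:520];b=grab_frame("wrist")
cv2.imwrite("pics/t1.png",np.hstack([cv2.resize(a,(400,325)),cv2.resize(b,(400,325))])[:,:,::-1])
E
```

```text
t 4.33 pos [0.5655 0.284  0.1369] rpy [-180.    -0.  -132.9] F [ 1.6 -2.1  2.3] M [-0.91 -0.91  0.02] w 0.0563 gf 8.0 q6 -1.52
shares [ 0.2   -0.001 -0.005] twist 0.012
```

View pics/t1.png

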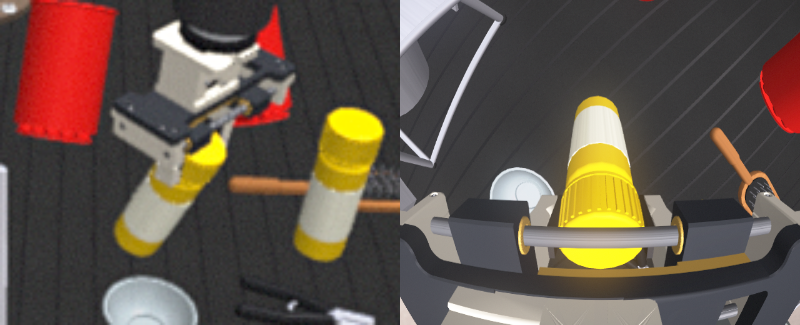

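The canister is pivoting in the pads with its foot still on the bench. I'll carry on to about 36°.

Call:
{"fn": "arm_command", "kwargs": {"commands": [{"tx": -0.024, "ty": 0, "tz": 0.005, "twist": 0}, {"tx": -0.049, "ty": 0, "tz": 0.01, "twist": 0}, {"tx": -0.073, "ty": 0, "tz": 0.016, "twist": 0}, {"tx": -0.097, "ty": 0, "tz": 0.023, "twist": 0}, {"tx": -0.121, "ty": 0, "tz": 0.031, "twist": 0}, {"tx": -0.144, "ty": 0, "tz": 0.04, "twist": 0}, {"tx": -0.167, "ty": 0, "tz": 0.05, "twist": 0}, {"tx": -0.19, "ty": 0, "tz": 0.06, "twist": 0}]}}

```text
t: 5.1
eef_pos: [0.5977, 0.3189, 0.1215]
ee_rot: [3.141, -0.0, -2.32]
force: [1.7, -0.3, 0.3]
width: 0.0567
gripper_force: 8.0
```

Call:
{"fn": "arm_command", "kwargs": {"commands": [{"tx": 0, "ty": 0, "tz": 0, "twist": 0}, {"tx": 0, "ty": 0, "tz": 0, "twist": 0}, {"tx": 0, "ty": 0, "tz": 0, "twist": 0}, {"tx": 0, "ty": 0, "tz": 0, "twist": 0}, {"tx": 0, "ty": 0, "tz": -0.01, "twist": 0}, {"tx": 0, "ty": 0, "tz": -0.03, "twist": 0}, {"tx": 0, "ty": 0, "tz": -0.06, "twist": 0}, {"tx": 0, "ty": 0, "tz": -0.09, "twist": 0}], "claw": 0.3, "grip_force": 55}}

```text
t: 5.77
eef_pos: [0.5973, 0.3182, 0.1449]
ee_rot: [3.141, -0.001, -2.32]
force: [-0.1, 0.1, -2.3]
width: 0.055
gripper_force: 54.7
```

```bash
python3 - <<'E'
from h import *
go([.6,.18,.35],-135)
a=grab_frame("scene")[200:330,360:520];b=grab_frame("wrist")
cv2.imwrite("pics/w_t2.png",b[:,:,::-1])
cv2.imwrite("pics/t2.png",np.hstack([cv2.resize(a,(400,325)),cv2.resize(b,(400,325))])[:,:,::-1])
E
```

```text
t 5.77 pos [0.5973 0.3182 0.1449] rpy [ 180.    -0.  -132.9] F [-0.1  0.1 -2.3] M [ 0.16 -0.17  0.01] w 0.055 gf 54.7 q6 -1.53
shares [ 0.397 -0.384 -0.82 ] twist 0.012
```

View pics/t2.png

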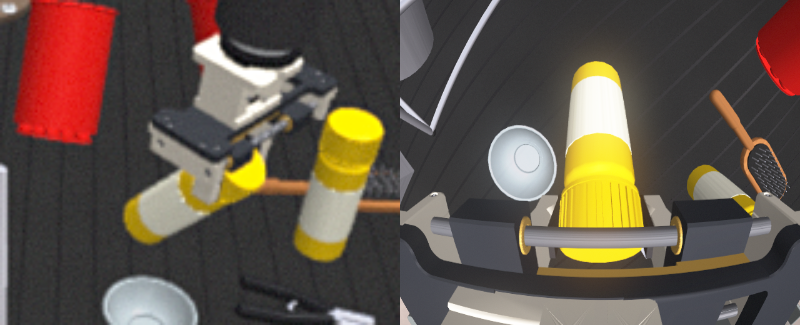

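```bash
cat >> h.py <<'E'
def wproj(P):
    k=calibration("wrist");K=k["camera_matrix"];E=np.linalg.inv(k["extrinsics"]);p=(E[:3,:3]@np.asarray(P).T).T+E[:3,3]
    n=np.hypot(p[:,0],p[:,1]);r=np.arctan2(n,p[:,2])*K[0,0];return np.c_[K[0,2]+p[:,0]/n*r,K[1,2]+p[:,1]/n*r]
def foot_circle(th,s=.156):
    "foot centre and rim for a canister tilted th deg, cap to tool -x"
    st=get_state();y=st["ee_rot"][2];G=np.array(st["eef_pos"])+[0,0,.019];t=np.radians(th)
    xt=np.array([np.cos(y),np.sin(y),0]);yt=np.array([np.sin(y),-np.cos(y),0]);z=np.array([0,0,1])
    ax=-xt*np.sin(t)+z*np.cos(t);e=xt*np.cos(t)+z*np.sin(t);F=G-ax*s
    a=np.linspace(0,2*np.pi,73)[:,None];return F,F+.027*(np.cos(a)*e+np.sin(a)*yt),ax
E
python3 - <<'E'
from h import *
f=cv2.imread("pics/w_t2.png");h=cv2.cvtColor(f,cv2.COLOR_BGR2HSV)
m=((h[...,0]>20)&(h[...,0]<36)&(h[...,1]>120)&(h[...,2]>60));r=np.where(m[:200,250:400])
print("top",r[0].min(),[ (y,(np.where(m[y,250:400])[0]+250)[[0,-1]].tolist()) for y in (95,100,110)])
for th in (28,30,32,34,36,38):
    F,C,ax=foot_circle(th);p=wproj(C);print(th,"top row",p[:,1].min().round(1),"cols",p[:,0].min().round(1),p[:,0].max().round(1),"bench gap",C[:,2].min().round(3))
E
```

```text
top 90 [(95, [294, 334]), (100, [286, 341]), (110, [278, 348])]
28 top row 107.6 cols 285.6 358.5 bench gap 0.015
30 top row 101.2 cols 285.1 358.9 bench gap 0.017
32 top row 94.8 cols 284.7 359.4 bench gap 0.019
34 top row 88.5 cols 284.2 359.9 bench gap 0.021
36 top row 82.1 cols 283.7 360.4 bench gap 0.024
38 top row 75.8 cols 283.2 360.9 bench gap 0.026
```

Tilt is about 33.5°, and the canister is held firmly and off the bench. Next I lift, then swing over towards the tumbler.

Call:
{"fn": "arm_command", "kwargs": {"commands": [{"tx": 0, "ty": 0, "tz": -0.06, "twist": 0}, {"tx": 0, "ty": 0, "tz": -0.18, "twist": -0.01}, {"tx": 0, "ty": 0, "tz": -0.32, "twist": -0.03}, {"tx": 0, "ty": 0, "tz": -0.46, "twist": -0.06}, {"tx": 0, "ty": 0, "tz": -0.6, "twist": -0.09}, {"tx": 0, "ty": 0, "tz": -0.72, "twist": -0.12}, {"tx": 0, "ty": 0, "tz": -0.81, "twist": -0.15}, {"tx": 0, "ty": 0, "tz": -0.85, "twist": -0.18}]}}

```text
t: 6.53
eef_pos: [0.5982, 0.3186, 0.3618]
ee_rot: [-3.138, 0.004, -1.75]
force: [-0.5, 0.7, -2.0]
width: 0.0554
gripper_force: 54.7
```

```bash
python3 -c "
from h import *
go([.5,-.036,.33],10.5)"
```

```text
t 6.53 pos [0.5982 0.3186 0.3618] rpy [-179.8    0.2 -100.3] F [-0.5  0.7 -2. ] M [ 0.25 -0.16  0.04] w 0.0554 gf 54.7 q6 -0.96
shares [1.466 0.134 0.127] twist -0.615
```

Call:
{"fn": "arm_command", "kwargs": {"commands": [{"tx": 0.04, "ty": 0, "tz": 0, "twist": -0.03}, {"tx": 0.12, "ty": 0.01, "tz": 0, "twist": -0.065}, {"tx": 0.22, "ty": 0.02, "tz": 0, "twist": -0.1}, {"tx": 0.33, "ty": 0.03, "tz": 0, "twist": -0.14}, {"tx": 0.44, "ty": 0.04, "tz": 0, "twist": -0.18}, {"tx": 0.55, "ty": 0.05, "tz": 0, "twist": -0.22}, {"tx": 0.65, "ty": 0.06, "tz": 0, "twist": -0.255}, {"tx": 0.73, "ty": 0.07, "tz": 0, "twist": -0.29}]}}

```text
t: 7.2
eef_pos: [0.5459, 0.1404, 0.3573]
ee_rot: [-3.141, 0.0, -0.838]
force: [-0.4, 0.0, -1.8]
width: 0.0552
gripper_force: 54.7
```

```bash
python3 -c "
from h import *
go([.5,-.036,.33],10.5)"
```

```text
t 7.2 pos [0.5459 0.1404 0.3573] rpy [-180.    0.  -48.] F [-0.4  0.  -1.8] M [0.13 0.04 0.03] w 0.0552 gf 54.7 q6 0.13
shares [0.402 0.608 0.109] twist -0.325
```

Call:
{"fn": "arm_command", "kwargs": {"commands": [{"tx": 0.04, "ty": 0.06, "tz": 0, "twist": -0.04}, {"tx": 0.1, "ty": 0.15, "tz": 0, "twist": -0.08}, {"tx": 0.16, "ty": 0.25, "tz": 0.01, "twist": -0.12}, {"tx": 0.23, "ty": 0.35, "tz": 0.03, "twist": -0.16}, {"tx": 0.3, "ty": 0.45, "tz": 0.05, "twist": -0.2}, {"tx": 0.35, "ty": 0.53, "tz": 0.08, "twist": -0.24}, {"tx": 0.39, "ty": 0.59, "tz": 0.1, "twist": -0.28}, {"tx": 0.4, "ty": 0.61, "tz": 0.11, "twist": -0.32}]}}

```text
t: 7.87
eef_pos: [0.498, -0.0362, 0.3292]
ee_rot: [-3.142, 0.001, 0.161]
force: [-0.8, 0.2, -2.8]
width: 0.0552
gripper_force: 54.7
```

Call:
{"fn": "arm_command", "kwargs": {"commands": [{"tx": 0, "ty": 0, "tz": 0, "twist": 0}, {"tx": 0, "ty": 0, "tz": 0, "twist": 0}, {"tx": 0, "ty": 0, "tz": 0, "twist": 0}, {"tx": 0, "ty": 0, "tz": 0, "twist": 0}, {"tx": 0, "ty": 0, "tz": 0, "twist": 0}, {"tx": 0, "ty": 0, "tz": 0, "twist": 0}, {"tx": 0, "ty": 0, "tz": 0, "twist": 0}, {"tx": 0, "ty": 0, "tz": 0, "twist": 0}]}}

```text
t: 8.53
eef_pos: [0.4996, -0.0337, 0.3295]
ee_rot: [3.142, 0.0, 0.157]
force: [0.5, -0.7, -2.4]
width: 0.0552
gripper_force: 54.7
```

```bash
python3 - <<'E'
from h import *
go([.5,-.036,.33],10.5)
b=grab_frame("wrist");cv2.imwrite("pics/w3.png",b[:,:,::-1])
for q in("tumbler_mouth","canister_foot"):
  for r in spot_point(q,"wrist")[:3]:print(q,np.round(r["uv"],1),r["score"],watz(r["uv"],.162))
for th in(32,34,36):
    F,C,ax=foot_circle(th);p=wproj(C);print(th,F.round(4),"top",p[:,1].min().round(1),"cols",p[:,0].min().round(1),p[:,0].max().round(1))
n=np.array([-.564,-.1045,.819]);u=np.array([.8055,.149,.5736]);v=np.array([-.182,.983,0])
a=np.linspace(0,6.28,60)[:,None]
for M,c in(([.615,-.016,.162],(0,0,255)),):
    p=wproj(np.array(M)+.0525*(np.cos(a)*u+np.sin(a)*v));cv2.polylines(b2:=b[:,:,::-1].copy(),[p.round().astype(int)],True,c)
    p=wproj(foot_circle(34)[1]);cv2.polylines(b2,[p.round().astype(int)],True,(255,0,0));cv2.imwrite("pics/w3o.png",b2)
E
```

```text
t 8.53 pos [ 0.4996 -0.0337  0.3295] rpy [180.   0.   9.] F [ 0.5 -0.7 -2.4] M [-0.02  0.13 -0.01] w 0.0552 gf 54.7 q6 1.4
shares [ 0.     0.009 -0.002] twist -0.008
tumbler_mouth [318.9  84.6] 0.98 [ 0.6191 -0.0141  0.162 ]
tumbler_mouth [384.3  94.2] 0.53 [ 0.6207 -0.0713  0.162 ]
32 [ 0.5812 -0.021   0.2162] top 94.9 cols 282.4 357.0
34 [ 0.5857 -0.0203  0.2192] top 88.5 cols 281.9 357.5
36 [ 0.5901 -0.0196  0.2223] top 82.2 cols 281.4 358.0
```

View pics/w3o.png

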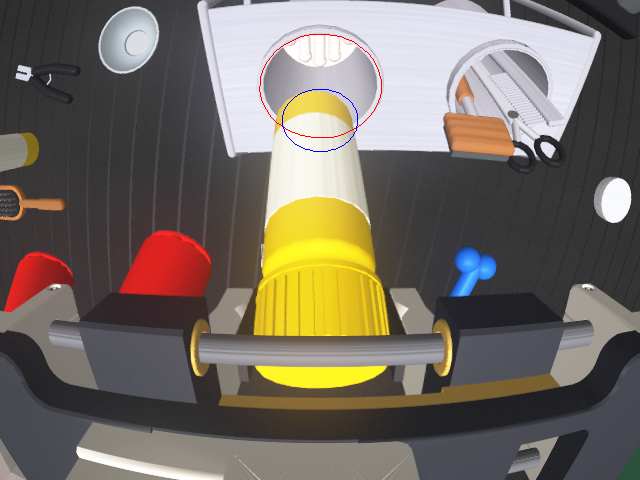

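The wrist view shows the canister in line with the mouth. The rim spans columns 260–383 with its top at row 25, so the mouth is about 4 mm further out than I estimated. I'll correct for that and go in along the slope.

Call:
{"fn": "arm_command", "kwargs": {"commands": [{"tx": -0.015, "ty": 0.018, "tz": 0.012, "twist": -0.008}, {"tx": 0.008, "ty": 0.017, "tz": 0.045, "twist": -0.008}, {"tx": 0.031, "ty": 0.017, "tz": 0.078, "twist": -0.008}, {"tx": 0.058, "ty": 0.016, "tz": 0.117, "twist": -0.008}, {"tx": 0.086, "ty": 0.015, "tz": 0.156, "twist": -0.008}, {"tx": 0.113, "ty": 0.015, "tz": 0.196, "twist": -0.008}, {"tx": 0.136, "ty": 0.014, "tz": 0.228, "twist": -0.008}, {"tx": 0.145, "ty": 0.014, "tz": 0.242, "twist": -0.008}]}}

```text
t: 9.35
eef_pos: [0.5362, -0.0315, 0.2668]
ee_rot: [3.142, 0.003, 0.182]
force: [-1.2, -0.3, -2.8]
width: 0.0556
gripper_force: 54.7
```

```bash
python3 - <<'E'
from h import *
go([.5,-.036,.33],10.5)
b=grab_frame("wrist")[:,:,::-1].copy()
n=np.array([-.564,-.1045,.819]);u=np.array([.8055,.149,.5736]);v=np.array([-.182,.983,0]);M=np.array([.619,-.015,.162])
a=np.linspace(0,6.28,60)[:,None]
p=wproj(M+.0545*(np.cos(a)*u+np.sin(a)*v));cv2.polylines(b,[p.round().astype(int)],True,(0,0,255))
F,C,ax=foot_circle(33.5);d=F-M;print("foot depth",-(d@n),"up",d@u,"side",d@v)
F2=F+ax*(.006);p=wproj(F2+(C-F));cv2.polylines(b,[p.round().astype(int)],True,(255,0,0));cv2.imwrite("pics/w4.png",b)
E
```

```text
t 9.35 pos [ 0.5362 -0.0315  0.2668] rpy [180.    0.2  10.4] F [-1.2 -0.3 -2.8] M [-0.09  0.14  0.03] w 0.0556 gf 54.7 q6 1.45
shares [-0.146 -0.009 -0.253] twist -0.001
foot depth 0.006100847717925928 up -0.002380010387067564 side -0.001332061941263088
```

View pics/w4.png

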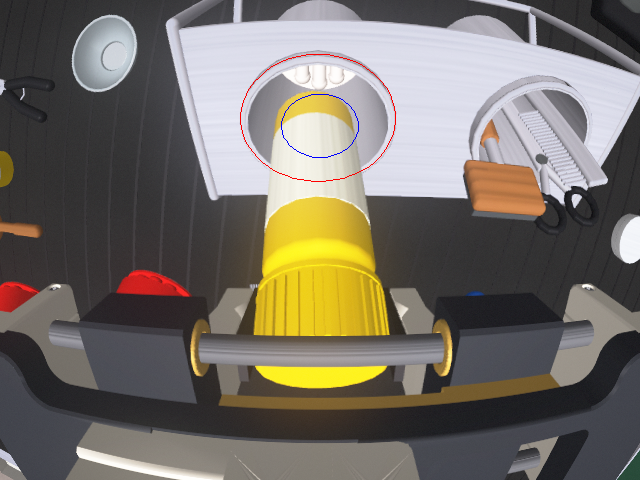

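The canister's foot is entering near the middle of the mouth, and the predicted rim matches the picture. I'll keep going down the slope to about 80 mm depth, then creep.

Call:
{"fn": "arm_command", "kwargs": {"commands": [{"tx": 0.014, "ty": 0, "tz": 0.02, "twist": 0}, {"tx": 0.037, "ty": 0, "tz": 0.052, "twist": 0}, {"tx": 0.064, "ty": 0, "tz": 0.092, "twist": 0}, {"tx": 0.092, "ty": 0, "tz": 0.131, "twist": 0}, {"tx": 0.119, "ty": 0, "tz": 0.17, "twist": 0}, {"tx": 0.142, "ty": 0, "tz": 0.203, "twist": 0}, {"tx": 0.16, "ty": 0, "tz": 0.23, "twist": 0}, {"tx": 0.174, "ty": 0, "tz": 0.249, "twist": 0}]}}

```text
t: 10.07
eef_pos: [0.5789, -0.0238, 0.2054]
ee_rot: [3.141, 0.002, 0.182]
force: [-0.5, -1.0, -2.8]
width: 0.0554
gripper_force: 54.7
```

Call:
{"fn": "arm_command", "kwargs": {"commands": [{"tx": 0.002, "ty": 0, "tz": 0.003, "twist": 0}, {"tx": 0.004, "ty": 0, "tz": 0.006, "twist": 0}, {"tx": 0.006, "ty": 0, "tz": 0.009, "twist": 0}, {"tx": 0.008, "ty": 0, "tz": 0.012, "twist": 0}, {"tx": 0.01, "ty": 0, "tz": 0.015, "twist": 0}, {"tx": 0.012, "ty": 0, "tz": 0.018, "twist": 0}, {"tx": 0.014, "ty": 0, "tz": 0.02, "twist": 0}, {"tx": 0.016, "ty": 0, "tz": 0.023, "twist": 0}]}}

```text
t: 10.73
eef_pos: [0.5826, -0.0231, 0.2013]
ee_rot: [-3.142, -0.0, 0.182]
force: [-0.3, -0.3, -2.2]
width: 0.0554
gripper_force: 54.7
```

```bash
cat >> h.py <<'E'
def rep():
    go([.5,-.036,.33],10.5);n=np.array([-.564,-.1045,.819]);u=np.array([.8055,.149,.5736]);v=np.array([-.182,.983,0]);M=np.array([.619,-.015,.162])
    F,C,ax=foot_circle(33.5);d=F-M;print("depth",-(d@n).round(4),"up",d@u,"side",d@v,"axial F",np.array(get_state()["force"])@n)
E
python3 -c "
from h import *
rep()"
```

```text
t 10.73 pos [ 0.5826 -0.0231  0.2013] rpy [-180.    -0.    10.4] F [-0.3 -0.3 -2.2] M [-0.08  0.1   0.01] w 0.0554 gf 54.7 q6 1.46
shares [-0.334 -0.009 -0.515] twist -0.0
depth 0.0869 up -0.0011853902421098757 side -0.0015034762309058282 axial F -1.5477868962468113
```

Call:
{"fn": "arm_command", "kwargs": {"commands": [{"tx": 0.002, "ty": 0, "tz": 0.003, "twist": 0}, {"tx": 0.004, "ty": 0, "tz": 0.005, "twist": 0}, {"tx": 0.005, "ty": 0, "tz": 0.007, "twist": 0}, {"tx": 0.006, "ty": 0, "tz": 0.009, "twist": 0}, {"tx": 0.007, "ty": 0, "tz": 0.011, "twist": 0}, {"tx": 0.009, "ty": 0, "tz": 0.013, "twist": 0}, {"tx": 0.009, "ty": 0, "tz": 0.013, "twist": 0}, {"tx": 0.009, "ty": 0, "tz": 0.013, "twist": 0}]}}

```text
t: 11.4
eef_pos: [0.5848, -0.0227, 0.1977]
ee_rot: [3.142, 0.0, 0.182]
force: [0.2, 0.3, -3.4]
width: 0.0551
gripper_force: 54.7
```

Call:
{"fn": "arm_command", "kwargs": {"commands": [{"tx": 0.002, "ty": 0, "tz": 0.003, "twist": 0}, {"tx": 0.004, "ty": 0, "tz": 0.005, "twist": 0}, {"tx": 0.005, "ty": 0, "tz": 0.007, "twist": 0}, {"tx": 0.006, "ty": 0, "tz": 0.009, "twist": 0}, {"tx": 0.007, "ty": 0, "tz": 0.011, "twist": 0}, {"tx": 0.009, "ty": 0, "tz": 0.013, "twist": 0}, {"tx": 0.009, "ty": 0, "tz": 0.013, "twist": 0}, {"tx": 0.009, "ty": 0, "tz": 0.013, "twist": 0}]}}

```text
t: 12.07
eef_pos: [0.587, -0.0224, 0.1945]
ee_rot: [3.142, 0.0, 0.182]
force: [-0.2, -0.2, -3.0]
width: 0.0552
gripper_force: 54.7
```

Call:
{"fn": "arm_command", "kwargs": {"commands": [{"tx": 0.002, "ty": 0, "tz": 0.003, "twist": 0}, {"tx": 0.004, "ty": 0, "tz": 0.005, "twist": 0}, {"tx": 0.005, "ty": 0, "tz": 0.007, "twist": 0}, {"tx": 0.006, "ty": 0, "tz": 0.009, "twist": 0}, {"tx": 0.007, "ty": 0, "tz": 0.011, "twist": 0}, {"tx": 0.009, "ty": 0, "tz": 0.013, "twist": 0}, {"tx": 0.009, "ty": 0, "tz": 0.013, "twist": 0}, {"tx": 0.009, "ty": 0, "tz": 0.013, "twist": 0}]}}

```text
t: 12.73
eef_pos: [0.5892, -0.0219, 0.1913]
ee_rot: [3.142, 0.0, 0.182]
force: [0.5, 0.3, -3.0]
width: 0.0554
gripper_force: 54.7
```

Call:
{"fn": "arm_command", "kwargs": {"commands": [{"tx": 0.002, "ty": 0, "tz": 0.003, "twist": 0}, {"tx": 0.004, "ty": 0, "tz": 0.005, "twist": 0}, {"tx": 0.005, "ty": 0, "tz": 0.007, "twist": 0}, {"tx": 0.006, "ty": 0, "tz": 0.009, "twist": 0}, {"tx": 0.007, "ty": 0, "tz": 0.011, "twist": 0}, {"tx": 0.009, "ty": 0, "tz": 0.013, "twist": 0}, {"tx": 0.009, "ty": 0, "tz": 0.013, "twist": 0}, {"tx": 0.009, "ty": 0, "tz": 0.013, "twist": 0}]}}

```text
t: 13.4
eef_pos: [0.5914, -0.0215, 0.188]
ee_rot: [3.142, 0.0, 0.182]
force: [0.3, 0.0, -2.5]
width: 0.0556
gripper_force: 54.7
```

Call:
{"fn": "arm_command", "kwargs": {"commands": [{"tx": 0.002, "ty": 0, "tz": 0.003, "twist": 0}, {"tx": 0.004, "ty": 0, "tz": 0.005, "twist": 0}, {"tx": 0.005, "ty": 0, "tz": 0.007, "twist": 0}, {"tx": 0.006, "ty": 0, "tz": 0.009, "twist": 0}, {"tx": 0.007, "ty": 0, "tz": 0.011, "twist": 0}, {"tx": 0.009, "ty": 0, "tz": 0.013, "twist": 0}, {"tx": 0.009, "ty": 0, "tz": 0.013, "twist": 0}, {"tx": 0.009, "ty": 0, "tz": 0.013, "twist": 0}]}}

```text
t: 14.07
eef_pos: [0.5936, -0.0211, 0.1848]
ee_rot: [3.142, 0.0, 0.182]
force: [-0.3, -0.7, -2.5]
width: 0.0557
gripper_force: 54.7
```

Call:
{"fn": "arm_command", "kwargs": {"commands": [{"tx": 0.002, "ty": 0, "tz": 0.003, "twist": 0}, {"tx": 0.004, "ty": 0, "tz": 0.005, "twist": 0}, {"tx": 0.005, "ty": 0, "tz": 0.007, "twist": 0}, {"tx": 0.006, "ty": 0, "tz": 0.009, "twist": 0}, {"tx": 0.007, "ty": 0, "tz": 0.011, "twist": 0}, {"tx": 0.009, "ty": 0, "tz": 0.013, "twist": 0}, {"tx": 0.009, "ty": 0, "tz": 0.013, "twist": 0}, {"tx": 0.009, "ty": 0, "tz": 0.013, "twist": 0}]}}

```text
t: 14.73
eef_pos: [0.5958, -0.0207, 0.1815]
ee_rot: [3.142, 0.0, 0.182]
force: [0.8, 0.3, -1.7]
width: 0.0555
gripper_force: 54.7
```

Call:
{"fn": "arm_command", "kwargs": {"commands": [{"tx": 0.002, "ty": 0, "tz": 0.003, "twist": 0}, {"tx": 0.004, "ty": 0, "tz": 0.005, "twist": 0}, {"tx": 0.005, "ty": 0, "tz": 0.007, "twist": 0}, {"tx": 0.006, "ty": 0, "tz": 0.009, "twist": 0}, {"tx": 0.007, "ty": 0, "tz": 0.011, "twist": 0}, {"tx": 0.009, "ty": 0, "tz": 0.013, "twist": 0}, {"tx": 0.009, "ty": 0, "tz": 0.013, "twist": 0}, {"tx": 0.009, "ty": 0, "tz": 0.013, "twist": 0}]}}

```text
t: 15.4
eef_pos: [0.598, -0.0203, 0.1783]
ee_rot: [3.142, 0.0, 0.182]
force: [-0.4, -1.1, -2.3]
width: 0.0552
gripper_force: 54.7
```

Call:
{"fn": "arm_command", "kwargs": {"commands": [{"tx": 0.002, "ty": 0, "tz": 0.003, "twist": 0}, {"tx": 0.004, "ty": 0, "tz": 0.005, "twist": 0}, {"tx": 0.005, "ty": 0, "tz": 0.007, "twist": 0}, {"tx": 0.006, "ty": 0, "tz": 0.009, "twist": 0}, {"tx": 0.007, "ty": 0, "tz": 0.011, "twist": 0}, {"tx": 0.009, "ty": 0, "tz": 0.013, "twist": 0}, {"tx": 0.009, "ty": 0, "tz": 0.013, "twist": 0}, {"tx": 0.009, "ty": 0, "tz": 0.013, "twist": 0}]}}

```text
t: 16.07
eef_pos: [0.6003, -0.0199, 0.175]
ee_rot: [3.142, 0.0, 0.182]
force: [0.1, -1.1, -3.0]
width: 0.0554
gripper_force: 54.7
```

Call:
{"fn": "arm_command", "kwargs": {"commands": [{"tx": 0.002, "ty": 0, "tz": 0.003, "twist": 0}, {"tx": 0.004, "ty": 0, "tz": 0.005, "twist": 0}, {"tx": 0.005, "ty": 0, "tz": 0.007, "twist": 0}, {"tx": 0.006, "ty": 0, "tz": 0.009, "twist": 0}, {"tx": 0.007, "ty": 0, "tz": 0.011, "twist": 0}, {"tx": 0.009, "ty": 0, "tz": 0.013, "twist": 0}, {"tx": 0.009, "ty": 0, "tz": 0.013, "twist": 0}, {"tx": 0.009, "ty": 0, "tz": 0.013, "twist": 0}]}}

```text
t: 16.73
eef_pos: [0.6025, -0.0195, 0.1718]
ee_rot: [3.142, 0.0, 0.182]
force: [-0.6, -0.8, -3.0]
width: 0.0551
gripper_force: 54.7
```

```bash
python3 - <<'E'
from h import *
rep()
a=grab_frame("scene")[180:340,200:400];b=grab_frame("wrist")
cv2.imwrite("pics/i5.png",np.hstack([cv2.resize(a,(375,300)),cv2.resize(b,(400,300))])[:,:,::-1])
E
```

```text
t 16.73 pos [ 0.6025 -0.0195  0.1718] rpy [180.    0.   10.4] F [-0.6 -0.8 -3. ] M [-0.06  0.08 -0.05] w 0.0551 gf 54.7 q6 1.46
shares [-0.415 -0.009 -0.633] twist -0.0
depth 0.1226 up -0.0015551109744191564 side -0.00152806439705665 axial F -2.065761777549912
```

View pics/i5.png

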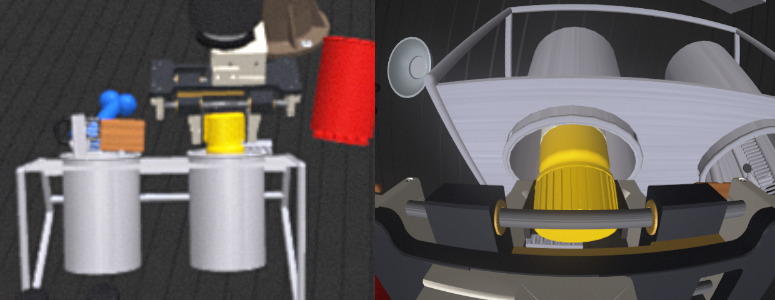

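The canister is well inside and in line with the tumbler, with no contact yet at about 123 mm depth.

Call:
{"fn": "arm_command", "kwargs": {"commands": [{"tx": 0.002, "ty": 0, "tz": 0.003, "twist": 0}, {"tx": 0.004, "ty": 0, "tz": 0.005, "twist": 0}, {"tx": 0.005, "ty": 0, "tz": 0.007, "twist": 0}, {"tx": 0.006, "ty": 0, "tz": 0.009, "twist": 0}, {"tx": 0.007, "ty": 0, "tz": 0.01, "twist": 0}, {"tx": 0.007, "ty": 0, "tz": 0.01, "twist": 0}, {"tx": 0.007, "ty": 0, "tz": 0.01, "twist": 0}, {"tx": 0.007, "ty": 0, "tz": 0.01, "twist": 0}]}}

```text
t: 17.5
eef_pos: [0.6042, -0.0192, 0.1693]
ee_rot: [3.142, -0.0, 0.182]
force: [0.3, 0.5, -2.3]
width: 0.0556
gripper_force: 54.7
```

Call:
{"fn": "arm_command", "kwargs": {"commands": [{"tx": 0.002, "ty": 0, "tz": 0.003, "twist": 0}, {"tx": 0.004, "ty": 0, "tz": 0.005, "twist": 0}, {"tx": 0.005, "ty": 0, "tz": 0.007, "twist": 0}, {"tx": 0.006, "ty": 0, "tz": 0.009, "twist": 0}, {"tx": 0.007, "ty": 0, "tz": 0.01, "twist": 0}, {"tx": 0.007, "ty": 0, "tz": 0.01, "twist": 0}, {"tx": 0.007, "ty": 0, "tz": 0.01, "twist": 0}, {"tx": 0.007, "ty": 0, "tz": 0.01, "twist": 0}]}}

```text
t: 18.17
eef_pos: [0.6059, -0.0189, 0.1668]
ee_rot: [-3.142, -0.0, 0.182]
force: [0.2, -0.3, -3.4]
width: 0.0554
gripper_force: 54.7
```

Call:
{"fn": "arm_command", "kwargs": {"commands": [{"tx": 0.002, "ty": 0, "tz": 0.003, "twist": 0}, {"tx": 0.004, "ty": 0, "tz": 0.005, "twist": 0}, {"tx": 0.005, "ty": 0, "tz": 0.007, "twist": 0}, {"tx": 0.006, "ty": 0, "tz": 0.009, "twist": 0}, {"tx": 0.007, "ty": 0, "tz": 0.01, "twist": 0}, {"tx": 0.007, "ty": 0, "tz": 0.01, "twist": 0}, {"tx": 0.007, "ty": 0, "tz": 0.01, "twist": 0}, {"tx": 0.007, "ty": 0, "tz": 0.01, "twist": 0}]}}

```text
t: 18.83
eef_pos: [0.6074, -0.0186, 0.1646]
ee_rot: [3.142, 0.0, 0.182]
force: [-5.1, -0.7, 4.2]
width: 0.0551
gripper_force: 54.6
```

It has landed: the axial force rose by about 8 N at roughly 131 mm depth. Before letting go I'll ease the canister sideways towards the low wall, so that it doesn't topple over.

Call:
{"fn": "arm_command", "kwargs": {"commands": [{"tx": -0.005, "ty": 0, "tz": 0.003, "twist": 0}, {"tx": -0.01, "ty": 0, "tz": 0.007, "twist": 0}, {"tx": -0.015, "ty": 0, "tz": 0.01, "twist": 0}, {"tx": -0.02, "ty": 0, "tz": 0.014, "twist": 0}, {"tx": -0.025, "ty": 0, "tz": 0.017, "twist": 0}, {"tx": -0.03, "ty": 0, "tz": 0.021, "twist": 0}, {"tx": -0.035, "ty": 0, "tz": 0.024, "twist": 0}, {"tx": -0.039, "ty": 0, "tz": 0.027, "twist": 0}], "grip_force": 25}}

```text
t: 19.5
eef_pos: [0.5989, -0.0198, 0.1583]
ee_rot: [-3.141, -0.003, 0.182]
force: [-4.0, 2.1, 6.8]
width: 0.0558
gripper_force: 24.9
```

```bash
python3 -c "
from h import *
rep()"
```

```text
t 19.5 pos [ 0.5989 -0.0198  0.1583] rpy [-1.80e+02 -1.00e-01  1.04e+01] F [-4.   2.1  6.8] M [1.1  1.41 0.19] w 0.0558 gf 24.9 q6 1.46
shares [-0.401 -0.008 -0.687] twist -0.0
depth 0.1315 up -0.0122277784181154 side -0.0011171064082508252 axial F 7.59078587413318
```

Call:
{"fn": "arm_command", "kwargs": {"commands": [{"tx": -0.004, "ty": 0, "tz": 0.003, "twist": 0}, {"tx": -0.008, "ty": 0, "tz": 0.006, "twist": 0}, {"tx": -0.012, "ty": 0, "tz": 0.008, "twist": 0}, {"tx": -0.016, "ty": 0, "tz": 0.011, "twist": 0}, {"tx": -0.02, "ty": 0, "tz": 0.014, "twist": 0}, {"tx": -0.02, "ty": 0, "tz": 0.014, "twist": 0}, {"tx": -0.02, "ty": 0, "tz": 0.014, "twist": 0}, {"tx": -0.02, "ty": 0, "tz": 0.014, "twist": 0}], "grip_force": 15}}

```text
t: 20.17
eef_pos: [0.5936, -0.0208, 0.1547]
ee_rot: [-3.141, -0.002, 0.182]
force: [-4.8, 2.7, 6.9]
width: 0.0562
gripper_force: 15.0
```

```bash
python3 - <<'E'
from h import *
rep()
a=grab_frame("scene")[180:340,200:400];b=grab_frame("wrist")
cv2.imwrite("pics/i6.png",np.hstack([cv2.resize(a,(375,300)),cv2.resize(b,(400,300))])[:,:,::-1])
E
```

```text
t 20.17 pos [ 0.5936 -0.0208  0.1547] rpy [-1.80e+02 -1.00e-01  1.04e+01] F [-4.8  2.7  6.9] M [0.9  1.65 0.23] w 0.0562 gf 15.0 q6 1.46
shares [-0.379 -0.008 -0.701] twist -0.0
depth 0.1314 up -0.018683223062981483 side -0.0011910304737583058 axial F 8.048124436992977
```

View pics/i6.png

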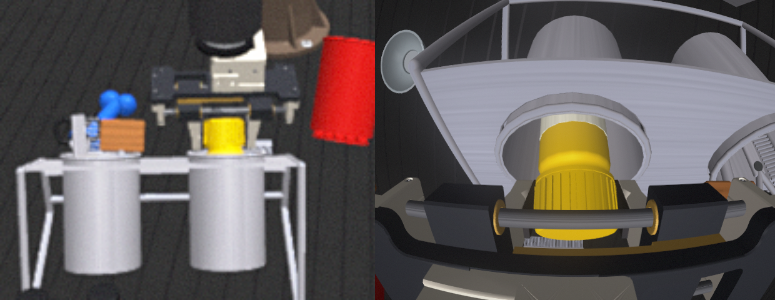

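The canister lies near the low wall, supported by the sticks. Now I let go and back out along the axis.

Call:
{"fn": "arm_command", "kwargs": {"commands": [{"tx": 0, "ty": 0, "tz": 0, "twist": 0}, {"tx": 0, "ty": 0, "tz": 0, "twist": 0}, {"tx": 0, "ty": 0, "tz": 0, "twist": 0}, {"tx": 0, "ty": 0, "tz": 0, "twist": 0}, {"tx": 0, "ty": 0, "tz": 0, "twist": 0}, {"tx": 0, "ty": 0, "tz": 0, "twist": 0}, {"tx": 0, "ty": 0, "tz": 0, "twist": 0}, {"tx": 0, "ty": 0, "tz": 0, "twist": 0}], "claw": 0.78}}

```text
t: 20.93
eef_pos: [0.5932, -0.0212, 0.154]
ee_rot: [3.142, -0.0, 0.182]
force: [0.1, -0.2, 0.1]
width: 0.0682
gripper_force: 0.0
```

```bash
python3 - <<'E'
from h import *
rep()
b=grab_frame("wrist")
cv2.imwrite("pics/i7.png",b[:,:,::-1])
E
```

```text
t 20.93 pos [ 0.5932 -0.0212  0.154 ] rpy [180.   -0.   10.4] F [ 0.1 -0.2  0.1] M [-0.07 -0.06  0.  ] w 0.0682 gf 0.0 q6 1.46
shares [-0.377 -0.009 -0.704] twist -0.0
depth 0.1317 up -0.01950452261561486 side -0.0015551971237480057 axial F 0.033995181016163466
```

View pics/i7.png

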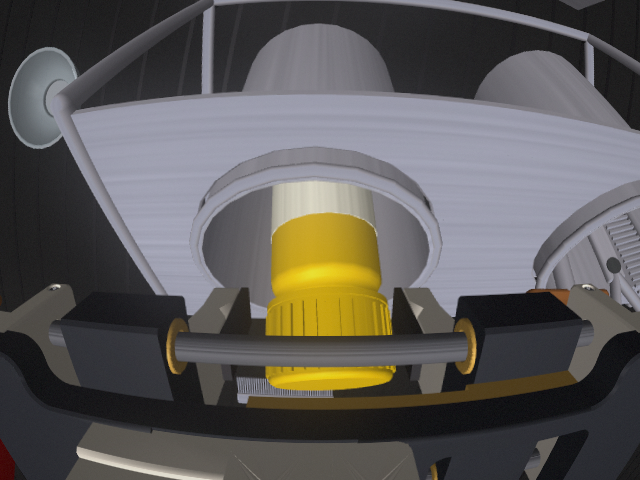

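The fingers are clear and the canister stays seated. Retreating upward.

Call:
{"fn": "arm_command", "kwargs": {"commands": [{"tx": 0, "ty": 0, "tz": -0.02, "twist": 0}, {"tx": 0, "ty": 0, "tz": -0.07, "twist": 0}, {"tx": 0, "ty": 0, "tz": -0.14, "twist": 0}, {"tx": 0, "ty": 0, "tz": -0.23, "twist": 0}, {"tx": 0, "ty": 0, "tz": -0.34, "twist": 0}, {"tx": 0, "ty": 0, "tz": -0.45, "twist": 0}, {"tx": 0, "ty": 0, "tz": -0.55, "twist": 0}, {"tx": 0, "ty": 0, "tz": -0.6, "twist": 0}]}}

```text
t: 21.65
eef_pos: [0.5941, -0.0214, 0.3084]
ee_rot: [3.141, -0.005, 0.182]
force: [0.3, 0.4, -0.3]
width: 0.0687
gripper_force: 0.0
```

Call:
{"fn": "arm_command", "kwargs": {"commands": [{"tx": 0, "ty": 0, "tz": 0, "twist": 0}, {"tx": 0, "ty": 0, "tz": 0, "twist": 0}, {"tx": 0, "ty": 0, "tz": 0, "twist": 0}, {"tx": 0, "ty": 0, "tz": 0, "twist": 0}, {"tx": 0, "ty": 0, "tz": 0, "twist": 0}, {"tx": 0, "ty": 0, "tz": 0, "twist": 0}, {"tx": 0, "ty": 0, "tz": 0, "twist": 0}, {"tx": 0, "ty": 0, "tz": 0, "twist": 0}]}}

```text
t: 22.32
eef_pos: [0.5931, -0.0212, 0.3037]
ee_rot: [3.142, 0.001, 0.182]
force: [-0.0, 0.3, 0.7]
width: 0.0684
gripper_force: 0.0
```

```bash
python3 - <<'E'
from h import *
rep()
a=grab_frame("scene");b=grab_frame("wrist")
cv2.imwrite("pics/i8.png",np.hstack([cv2.resize(a[150:390,180:500],(400,300)),cv2.resize(b,(400,300))])[:,:,::-1])
E
```

```text
t 22.32 pos [ 0.5931 -0.0212  0.3037] rpy [180.    0.   10.4] F [-0.   0.3  0.7] M [-0.05 -0.02 -0.02] w 0.0684 gf 0.0 q6 1.46
shares [-0.377 -0.009 -0.105] twist -0.0
depth 0.009 up 0.06629774226212914 side -0.0015217289934129432 axial F 0.5289070716503522
```

View pics/i8.png

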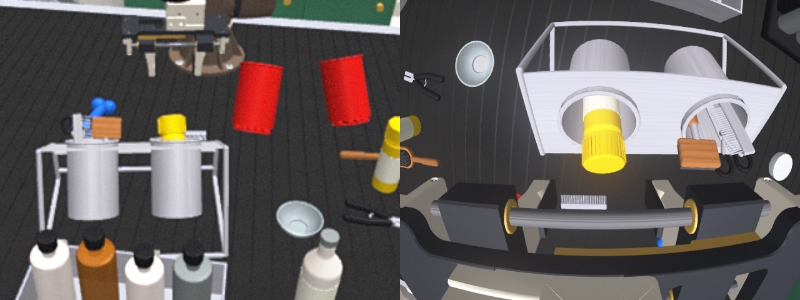

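The canister sits in the correct tumbler, everything else is where it was, and the robot touches nothing.

```bash
python3 -c "
from station import *
print(job_done())"
```

```text
the job is handed in; nothing more can be done
None
```

The canister is in the tool-free tumbler, foot first and in line with the slope; I let go only after feeling it land (about 8 N at roughly 131 mm deep), nothing else looked moved in the last pictures, and I handed the job in at about 22 s.

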